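# Seat the plaster press mould in its bench holder

### The job

Of the three plaster press moulds on the potter's bench, take the one that fits the wooden holder (the middle length) and seat it: hold it tilted, tuck its lower end under the steel lip, then rock the other end down past the low wall until the mould lies flat on the pocket floor. Let go of it, and leave the other two moulds where they are.

Things in the scene. Friction and masses are not known exactly. Their poses are not given: they have to be found in the camera images.
- mould: White plaster block to seat: 90 mm long (x), 48 mm wide (y), 30 mm high, about 0.14 kg, a carved leaf in a shallow recess on top. Origin: centre of its underside, z up. Lies flat on the bench; grip it across its width at mid-length. Either end may go under the lip.
- holder: Fixed wooden holder, base 140 (x) x 92 (y), all in mm; origin: underside centre, z up. Pocket floor 12 above it; pocket x -50 to 50, y -28 to 28. At -x (robot side) a wall and a steel lip reaching to x = -35, underside 38 above the floor: the mould enters only with its -x end tilted down 15-20 deg. At +x a wall 14 high. Flared rails, 17 high, only at the corners; 52 mm finger gaps at mid-length.
- long_mould: Bystander: plaster mould of the same kind and width, 130 mm long, 30 mm high; too long for the holder. Origin at the centre of its underside, x along its length.
- short_mould: Bystander: plaster mould of the same kind and width, 58 mm long, 30 mm high; too short for the holder. Origin at the centre of its underside, x along its length.
Not all that is in view belongs to the job. What is shaped like the mould but green or turquoise is not meant. Leave any pink look-alike of the holder alone.

How it is judged (in metres and radians):
At the end, for the whole second after the job is handed in: The middle-length mould rests in the pocket: within 10 mm of its centre both ways, underside within 4 mm of the floor, flat within 0.06 rad, in line within 0.18 rad, at rest; the long and short moulds are less than 30 mm from where they stood (x of mould in the frame of holder between -0.01 and 0.01 m and y of mould in the frame of holder between -0.01 and 0.01 m and z of mould in the frame of holder between 0.008 and 0.016 m and angle between mould's own z axis and vertical below 0.06 rad and angle between the x axis of mould and the x axis of holder, either way round below 0.18 rad and linear speed of mould below 0.02 m/s and distance of each of long_mould, short_mould from where it was at the start of the episode below 0.03 m); the robot touches nothing.
It fails at once if the long or the short mould is displaced by more than 30 mm (distance of any of long_mould, short_mould from where it was at the start of the episode above 0.03 m).
It also fails if it takes over 40 s, if anything falls off the work surface, if the arm or the gripper's body presses on something with over 40 N, if the wrist force passes 120 N, or if a joint passes its speed limit or range.

### The arm

A 6-joint arm with a two-finger parallel gripper is mounted at the origin on the work surface. World frame = base frame: x ahead of the robot, y to its left, z up, the work surface at z = 0. Lengths are in m, angles in degrees, forces in N, time in s.
With the tool pointing down it reaches from about 0.25 to 0.725 m from the base axis. Payload 9.7 kg.
Tool frame: the origin (TCP) lies at the very end of the fingers, on their centre line; the grasp point (between the pads) lies 19 mm behind it (bot.hold_point_z is the distance from the TCP to the grasp point, in m); z points along the fingers, y is the line along which they close (so a half turn about z gives the same grasp; the last joint's range is limited). The gripper opens to 85 mm and grips with 20 to 120 N. Pads are 22 mm wide; open, the fingers measure 114 mm over their backs; the gripper's body (76 mm by 85 mm) begins 54 mm behind the grasp point. The pads swing forward as they close: fully open they stand 13 mm farther back than shut.
Start: joints at [-72.135, 4.979, 10.078, 95.1, 0, 90], TCP at [0.169, -0.523, 0.231] pointing down, gripper open.
Joint ranges: [-179.16, 179.16], [-48.56, 103.87], [-65.8, 70.77], [-126.05, 130.52], [-82.76, 87.17], [-180, 180]. Speed limits (degrees/s): [127.2, 127.2, 147.25, 180, 180, 180].

### API

Orientations are given as [roll, pitch, yaw] about the fixed x, y, z axes, in that order (R = Rz(yaw) Ry(pitch) Rx(roll)).
In Python, from workcell import bot gives the robot as it stands.
- The arm moves only by the tool play_rows, never from a script. Its argument "targets" is a list of rows, each an object with "grip": the closure in counts, from 0 (fully open) to 255 (shut); "linear": the shift along the world's x, y, z in cm, a list of three; "delta_rot": the turn, a rotation vector about the world's x, y, z in rad, a list of three. A call has 1 to 10 rows; each row is the pose to reach, as a shift and turn from the pose commanded when the call began; what a row does not reach only later rows make up. A row lasts 1/10 s, in which the tool goes at most 50 mm and 8.59 degrees, less where a joint would pass 70% of its speed; a pose out of reach is approached as far as the arm can. A call with a gripper value outside its range is refused whole. The fingers move at their own pace and stop on an object; "force" is the grip in N (left out, the last holds). Time passes only in rows, so rows that repeat a pose let the fingers close. It gives the time, the measured TCP pose, the force, the opening and the grip force at its end, in the units of the state.
- bot.get_obs(): the state, without advancing time (a new reading comes with each control period).
- bot.camera(name): name is "scene" or "top"; returns a dict with "color" (384x512x3 uint8, red, green, blue), "range_z" (384x512 float32, m along the optical axis (not along the pixel's ray), 0 where there is no reading), "fov_y" (degrees; the focal length in pixels is half the picture's height over the tangent of half this angle, whatever the lens; pixels are square), "cx", "cy" (the principal point, pixels), "world_to_cam" (4x4, takes a point from world to camera coordinates). Camera axes: x right, y up, looking along -z (the intrinsics and any distortion apply to the point x, -y, -z); pixel columns grow to the right and rows downward; lengths in m; the calibration is good to about 2 mm. A picture is of the moment at which its call begins.
- bot.job_done(): hands the job in; it is judged then, once.
Trained networks look in a picture, given as the dict that the camera call returned (one of the last four; its "shot" number tells which), for a name from the list of things; names that differ only in an ending like _2 or _b are one class to them, and where a whole thing is asked for, a point or a joint stands for the part that bears it (a point fixed in the world has none). Each returns a list of dicts, best first, with "conf" (0 to 1); they miss things now and then, are a little off and sometimes report something else, mostly with a low value. They report only what shows in the picture. A call takes as long as a camera call. They do not tell look-alikes from the thing itself.
- bot.search_frame(picture, target): "box" ([left, top, right, bottom] in pixels, round what is visible of it).
- bot.trace(picture, target): "pixels" (384x512 bool, what is visible of it) and "box" ([left, top, right, bottom] in pixels, round what is visible of it).
- bot.pinpoint(picture, target): "pixel" ([column, row] in pixels: a listed point, or the origin of a listed thing).
The state is a dict: "time": time; "q": joint angles; "qd": joint speeds; "joint_efforts": joint torques, N m; "ee_pos": TCP position; "tcp_rot": TCP orientation; "wrist_force": force on the tool from outside, world axes, zero at the start; "torque": the same for the moment, N m; "opening": finger opening in m; "grasp_force": force on a finger pad.
Only numpy, scipy, OpenCV 4.12 (cv2) and the standard library are available. Lean on these libraries where they do the work, as an engineer would, in place of code of your own. Each camera call takes 0.05 s, during which the arm holds its last target. There are 200 camera calls.

## Working session

There is one attempt and no reset: what is moved stays moved. The work goes in short steps, Python scripts to look and compute and a tool call to move; the robot and the scene stay as the last step left them, time stands still between calls to the robot, and variables do not carry over. Pictures are saved under pics/ and viewed, at most 10 in all, crops included, and the job is handed in when it is done.

Besides the shell and the picture viewer there is one more tool, called after "Call:" by a JSON object that holds its "api" and its "payload", one argument or row to a line. play_rows: Moves the arm, as the interface text tells. Its arguments: {"type":"object","properties":{"targets":{"type":"array","items":{"type":"object","properties":{"grip":{"type":"number"},"linear":{"type":"array","items":{"type":"number"}},"delta_rot":{"type":"array","items":{"type":"number"}}}}},"force":{"type":"number"}},"required":["targets"]}

```bash
mkdir -p pics
cat > h.py <<'E'
import numpy as np, cv2
from workcell import bot
def cloud(p):
    z=p["range_z"]; H,W=z.shape; f=H/2/np.tan(np.radians(p["fov_y"])/2)
    u,v=np.meshgrid(np.arange(W),np.arange(H))
    c=np.stack([(u-p["cx"])/f*z,-(v-p["cy"])/f*z,-z,np.ones_like(z)],-1)
    w=c@np.linalg.inv(p["world_to_cam"]).T
    w[z==0]=np.nan
    return w[...,:3]
E
python3 - <<'E'
from h import *
ims=[]
for n in("top","scene"):
    p=bot.camera(n); ims.append(p["color"]); w=cloud(p)
    print(n,{k:(v if np.size(v)<20 else np.shape(v)) for k,v in p.items()})
    for t in("mould","long_mould","short_mould","holder"):
        for d in bot.trace(p,t):
            m=d["pixels"]; q=w[m]; q=q[~np.isnan(q[:,0])]
            zt=np.percentile(q[:,2],80); top=q[abs(q[:,2]-zt)<.006]
            r=cv2.minAreaRect((top[:,:2]*1000).astype(np.float32))
            print(n,t,round(d["conf"],2),np.round(d["box"]),"ztop",zt.round(4),"rect",np.round(r[0],1),np.round(r[1],1),round(r[2],1),p["color"][m].mean(0).round())
    cv2.imwrite(f"pics/{n}1.png",p["color"][...,::-1])
print(bot.get_obs())
E
```

```text
top {'color': (384, 512, 3), 'range_z': (384, 512), 'fov_y': 53.17111805539588, 'cx': 253.59657955671517, 'cy': 193.45630980447075, 'world_to_cam': array([[-0.0022972 , -0.99995433, -0.00927637,  0.00319085],
       [ 0.98258432, -0.00398069,  0.18577462, -0.48637051],
       [-0.18580306, -0.00868806,  0.98254859, -0.98298917],
       [ 0.        ,  0.        ,  0.        ,  1.        ]]), 'shot': 1}
top mould 0.91 [284. 129. 308. 161.] ztop 0.0313 rect [ 631.2 -115.9] [90.3 49. ] 12.0 [188. 159. 127.]
top mould 0.87 [230. 158. 252. 187.] ztop 0.0312 rect [548.1  38.4] [91.6 47.9] 3.4 [ 68. 129.  54.]
top mould 0.81 [331. 116. 351. 150.] ztop 0.0312 rect [ 669.2 -242.5] [90.4 49. ] 1.5 [ 59. 131. 108.]
top mould 0.29 [342. 158. 366. 186.] ztop 0.0315 rect [ 549.6 -275. ] [48.3 60.7] 69.9 [181. 155. 125.]
top long_mould 0.61 [272. 180. 300. 230.] ztop 0.031 rect [457.3 -88.4] [130.3  48.4] 9.8 [197. 164. 131.]
top short_mould 0.86 [342. 159. 365. 186.] ztop 0.0315 rect [ 549.6 -275. ] [48.3 60.7] 69.9 [182. 156. 126.]
top holder 0.88 [152. 163. 204. 215.] ztop 0.0275 rect [512.4 214.
[... 1382 characters left out ...]
8.6] 33.7 [220. 129. 142.]
{'time': 0.5, 'q': array([-7.21347919e+01,  4.98152873e+00,  1.00746500e+01,  9.51017036e+01,
        2.03899359e-03,  8.99995708e+01]), 'qd': array([-0.02794705, -0.10249927,  0.08211781,  0.07619802,  0.0076798 ,
       -0.04462453]), 'joint_efforts': array([-7.89341939e-04, -5.19645703e+01,  4.64544940e+01,  1.91646257e-03,
       -4.97949338e-05, -4.58720115e-05]), 'ee_pos': array([ 0.16872622, -0.52343998,  0.23122697]), 'tcp_rot': array([-1.79991418e+02, -2.03905785e-03,  1.78656370e+01]), 'wrist_force': array([-0.74434046, -0.28096033,  0.11221116]), 'torque': array([ 0.06990513, -0.00688293,  0.00851212]), 'grasp_force': 0.0, 'opening': 0.08557747146262805}
```

Run:
```python
from h import *
def R(q,lo,hi):
    s=q[(q[:,2]>lo)&(q[:,2]<hi)]
    if len(s)<5: return len(s)
    r=cv2.minAreaRect((s[:,:2]*1000).astype(np.float32)); return len(s),np.round(r[0],1),np.round(r[1],1),round(r[2],1)
for n,(cx,cy) in(("top",(.512,.215)),("scene",(.5135,.2176))):
    p=bot.camera(n); w=cloud(p).reshape(-1,3); w=w[~np.isnan(w[:,0])]
    q=w[np.hypot(w[:,0]-cx,w[:,1]-cy)<.1]
    print(n,"all",R(q,.006,.09),"floor",R(q,.009,.015),"rails",R(q,.022,.033),"lip",R(q,.047,.09), "hist",np.histogram(q[:,2],np.arange(-.004,.08,.004)))
    print("table z",np.median(q[abs(q[:,2])<.006,2]))
    im=p["color"]
    cv2.imwrite(f"pics/{n}2.png",cv2.resize(im[...,::-1],None,fx=1.5,fy=1.5))
    u=(150,155,70,70) if n=="top" else (300,220,80,90)
    cv2.imwrite(f"pics/{n}c.png",cv2.resize(im[u[1]:u[1]+u[3],u[0]:u[0]+u[2],::-1],None,fx=6,fy=6,interpolation=2))
```

```text
top all (1632, array([521.9, 207.5]), array([164.8, 145.3]), 37.3) floor (914, array([512.3, 214.7]), array([140.7,  91.8]), 21.9) rails (223, array([512.1, 214.8]), array([121.3,  80.1]), 22.1) lip (238, array([468.2, 196.8]), array([25.8, 70. ]), 21.7) hist (array([ 823, 1294,  123,  412,  609,   75,   55,  149,   38,   11,    8,
          8,   10,   35,  154,   46,    0,    0,    0,    0]), array([-0.004,  0.   ,  0.004,  0.008,  0.012,  0.016,  0.02 ,  0.024,
        0.028,  0.032,  0.036,  0.04 ,  0.044,  0.048,  0.052,  0.056,
        0.06 ,  0.064,  0.068,  0.072,  0.076]))
table z 0.0005996789994178187
scene all (2720, array([513.5, 217.3]), array([139.3,  92.4]), 21.9) floor (1656, array([513.5, 217.5]), array([139.1,  92.2]), 22.1) rails (460, array([513.6, 217.5]), array([117.7,  80.1]), 22.0) lip (311, array([468.1, 199.3]), array([26.3, 69.6]), 23.5) hist (array([ 900, 2196,   56,  482, 1244,  111,  138,  292,   92,    9,    6,
          5,    6,   36,  243,   32,    0,    0,    0,    0]), array([-0.004,  0.   ,  0.004,  0.008,  0.012,  0.016,  0.02 ,  0.024,
        0.028,  0.032,  0.036,  0.04 ,  0.044,  0.048,  0.052,  0.056,
        0.06 ,  0.064,  0.068,  0.072,  0.076]))
table z 0.0006867677755177937
```

View pics/top2.png

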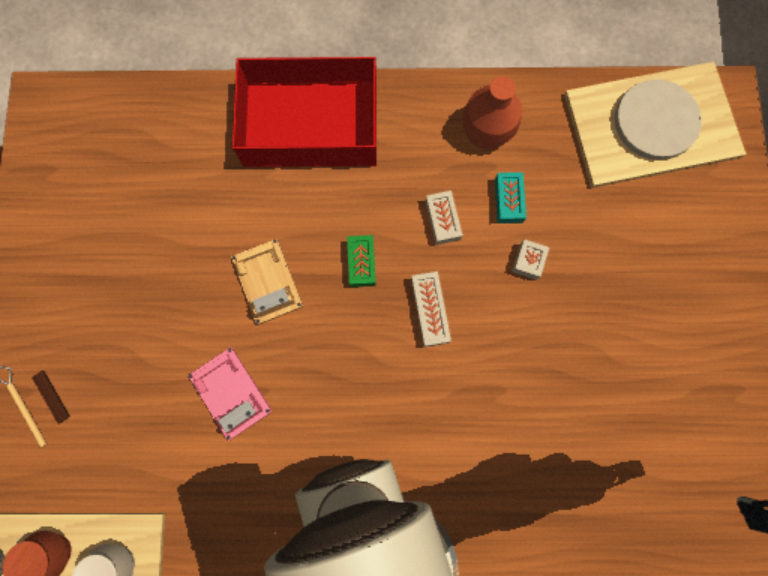

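View pics/scenec.png

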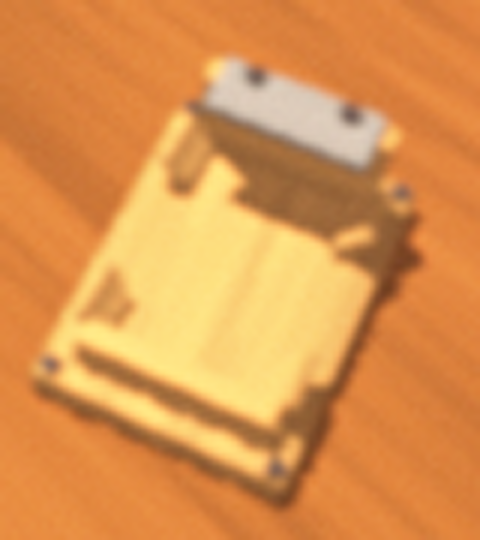

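Call:
{"api": "play_rows", "payload": {
  "targets": [
    {"linear": [4.6,4.1,0],"delta_rot": [0,0,-0.02],"grip": 0},
    {"linear": [9.2,8.2,0],"delta_rot": [0,0,-0.04],"grip": 0},
    {"linear": [13.8,12.3,0],"delta_rot": [0,0,-0.06],"grip": 0},
    {"linear": [18.4,16.4,0],"delta_rot": [0,0,-0.08],"grip": 0},
    {"linear": [23,20.5,-1],"delta_rot": [0,0,-0.097],"grip": 0},
    {"linear": [27.6,24.6,-3],"delta_rot": [0,0,-0.097],"grip": 0},
    {"linear": [32.2,28.7,-5],"delta_rot": [0,0,-0.097],"grip": 0},
    {"linear": [36.8,32.8,-7],"delta_rot": [0,0,-0.097],"grip": 0},
    {"linear": [41.4,36.8,-9],"delta_rot": [0,0,-0.097],"grip": 0},
    {"linear": [46.2,40.9,-9],"delta_rot": [0,0,-0.097],"grip": 0}
  ],
  "force": 50
}}

```text
time: 1.6
ee_pos: [0.5375, -0.195, 0.1646]
tcp_rot: [-180.0, 0.0, 12.3]
wrist_force: [1.3, -0.7, 0.1]
opening: 0.0855
grasp_force: 0.0
```

Call:
{"api": "play_rows", "payload": {
  "targets": [
    {"linear": [0,0,0],"delta_rot": [0,0,0],"grip": 0},
    {"linear": [0,0,0],"delta_rot": [0,0,0],"grip": 0}
  ]
}}

```text
time: 1.8
ee_pos: [0.5368, -0.1957, 0.1649]
tcp_rot: [-180.0, 0.1, 12.4]
wrist_force: [0.3, -1.0, 0.9]
opening: 0.0852
grasp_force: 0.0
```

Call:
{"api": "play_rows", "payload": {
  "targets": [
    {"linear": [3,2.7,-2],"delta_rot": [0,0,0],"grip": 0},
    {"linear": [6,5.4,-4],"delta_rot": [0,0,0],"grip": 0},
    {"linear": [9.4,8.1,-6],"delta_rot": [0,0,0],"grip": 0},
    {"linear": [9.4,8.1,-8.5],"delta_rot": [0,0,0],"grip": 0},
    {"linear": [9.4,8.1,-9.5],"delta_rot": [0,0,0],"grip": 0},
    {"linear": [9.4,8.1,-9.5],"delta_rot": [0,0,0],"grip": 0},
    {"linear": [9.4,8.1,-9.5],"delta_rot": [0,0,0],"grip": 0}
  ]
}}

```text
time: 2.5
ee_pos: [0.6302, -0.117, 0.0721]
tcp_rot: [180.0, -0.1, 12.2]
wrist_force: [-0.2, -0.5, 0.1]
opening: 0.0854
grasp_force: 0.0
```

Run:
```python
from h import *
o=bot.get_obs(); print(o["ee_pos"],o["tcp_rot"])
p=bot.camera("scene")
im=p["color"]
cv2.imwrite("pics/a.png",cv2.resize(im[120:260,140:320,::-1],None,fx=4,fy=4,interpolation=2))
```

```text
[ 0.63024813 -0.1170005   0.07214751] [ 1.79961554e+02 -7.39751913e-02  1.22068688e+01]
```

View pics/a.png

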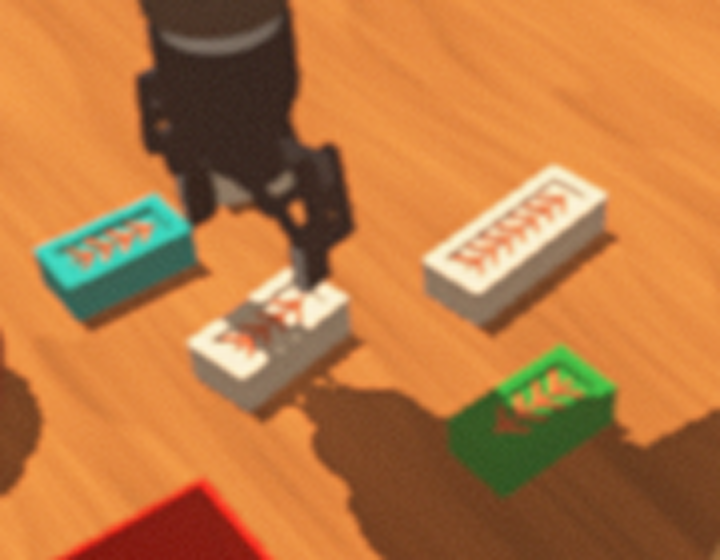

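Call:
{"api": "play_rows", "payload": {
  "targets": [
    {"linear": [0.05,0.2,-2.5],"delta_rot": [0,0,0],"grip": 0},
    {"linear": [0.05,0.2,-5],"delta_rot": [0,0,0],"grip": 0},
    {"linear": [0.05,0.2,-6.6],"delta_rot": [0,0,0],"grip": 0},
    {"linear": [0.05,0.2,-6.6],"delta_rot": [0,0,0],"grip": 0},
    {"linear": [0.05,0.2,-6.6],"delta_rot": [0,0,0],"grip": 0}
  ]
}}

```text
time: 3.05
ee_pos: [0.6313, -0.114, 0.0058]
tcp_rot: [180.0, -0.1, 12.3]
wrist_force: [0.3, -0.1, -0.0]
opening: 0.0852
grasp_force: 0.0
```

Call:
{"api": "play_rows", "payload": {
  "targets": [
    {"linear": [0,0,0],"delta_rot": [0,0,0],"grip": 70},
    {"linear": [0,0,0],"delta_rot": [0,0,0],"grip": 90},
    {"linear": [0,0,0],"delta_rot": [0,0,0],"grip": 110},
    {"linear": [0,0,0],"delta_rot": [0,0,0],"grip": 130},
    {"linear": [0,0,0],"delta_rot": [0,0,0],"grip": 255},
    {"linear": [0,0,0],"delta_rot": [0,0,0],"grip": 255},
    {"linear": [0,0,0],"delta_rot": [0,0,0],"grip": 255},
    {"linear": [0,0,0],"delta_rot": [0,0,0],"grip": 255}
  ],
  "force": 50
}}

```text
time: 3.85
ee_pos: [0.6316, -0.1138, 0.0057]
tcp_rot: [180.0, -0.1, 12.3]
wrist_force: [-0.1, -0.4, 5.9]
opening: 0.0471
grasp_force: 53.3
```

Call:
{"api": "play_rows", "payload": {
  "targets": [
    {"linear": [0,0,3],"delta_rot": [0,0,0],"grip": 255},
    {"linear": [0,0,7],"delta_rot": [0,0,0],"grip": 255},
    {"linear": [-1,2,11],"delta_rot": [0,0,0.02],"grip": 255},
    {"linear": [-2,6,12.4],"delta_rot": [0,0,0.05],"grip": 255},
    {"linear": [-3,10,12.4],"delta_rot": [0,0,0.08],"grip": 255},
    {"linear": [-4,14,12.4],"delta_rot": [0,0,0.1],"grip": 255},
    {"linear": [-5,18,12.4],"delta_rot": [0,0,0.12],"grip": 255},
    {"linear": [-6,22,12.4],"delta_rot": [0,0,0.14],"grip": 255},
    {"linear": [-7.5,26,12.4],"delta_rot": [0,0,0.169],"grip": 255},
    {"linear": [-8.5,30,12.4],"delta_rot": [0,0,0.169],"grip": 255}
  ]
}}

```text
time: 4.85
ee_pos: [0.5449, 0.1878, 0.1285]
tcp_rot: [-180.0, 0.0, 22.0]
wrist_force: [0.6, 0.7, -1.9]
opening: 0.0471
grasp_force: 52.4
```

Call:
{"api": "play_rows", "payload": {
  "targets": [
    {"linear": [-1.1,3.9,0],"delta_rot": [0,0,0],"grip": 255},
    {"linear": [-1.1,3.9,0],"delta_rot": [0,0,0],"grip": 255},
    {"linear": [-1.1,3.9,0],"delta_rot": [0,0,0],"grip": 255},
    {"linear": [-1.1,3.9,0],"delta_rot": [0,0,0],"grip": 255}
  ]
}}

```text
time: 5.25
ee_pos: [0.5367, 0.2208, 0.1284]
tcp_rot: [-179.8, 0.0, 22.3]
wrist_force: [-0.7, 0.6, -2.1]
opening: 0.0471
grasp_force: 52.4
```

```bash
cat > m.py <<'E'
from h import *
o=bot.get_obs(); t=o["ee_pos"]; print(t,o["tcp_rot"],o["opening"],o["grasp_force"],o["wrist_force"])
for n in("scene","top"):
    p=bot.camera(n); w=cloud(p)
    for d in bot.trace(p,"mould"):
        q=w[d["pixels"]]; q=q[~np.isnan(q[:,0])]
        if np.hypot(*(np.median(q,0)[:2]-t[:2]))>.06: continue
        z=q[:,2]; zt=np.percentile(z,80)
        r=cv2.minAreaRect((q[:,:2]*1000).astype(np.float32)); s=q[abs(z-zt)<.004]; r2=cv2.minAreaRect((s[:,:2]*1000).astype(np.float32))
        print(n,d["conf"],len(q),"zt",zt,z.min(),r,"top",r2)
    im=p["color"]
    cv2.imwrite(f"pics/{n}b.png",cv2.resize(im[(130 if n=='top' else 140):(250 if n=='top' else 320),(110 if n=='top' else 220):(270 if n=='top' else 400),::-1],None,fx=3,fy=3,interpolation=2))
E
python3 m.py
```

```text
[0.53671343 0.22078706 0.12842927] [-1.79832939e+02  1.89807793e-02  2.23248971e+01] 0.047104418202458004 52.44691014289856 [-0.67018244  0.57528382 -2.07096424]
scene 0.97 1054 zt 0.15309295917255109 0.0012234665830507252 ((488.795654296875, 185.56338500976562), (215.60589599609375, 51.28460693359375), 32.214019775390625) top ((539.7485961914062, 223.24542236328125), (83.11901092529297, 47.97626876831055), 22.409954071044922)
top 0.67 196 zt 0.15386723849807704 0.012476537612472915 ((478.4642333984375, 168.38836669921875), (193.2538299560547, 25.840394973754883), 35.100799560546875) top ((519.8246459960938, 197.66310119628906), (44.88806915283203, 20.268787384033203), 23.139169692993164)
```

View pics/sceneb.png

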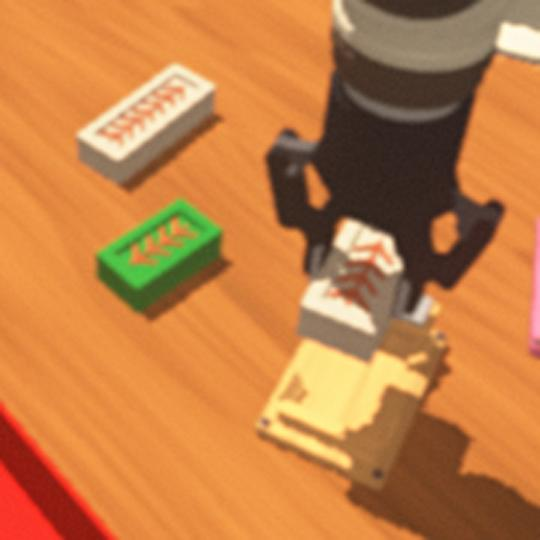

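```bash
cat > wp.py <<'E'
from h import *
from scipy.spatial.transform import Rotation as R
psi=np.radians(22); H=np.array([.5129,.2162,.012]); Rz=R.from_euler('z',22,degrees=True)
o=bot.get_obs(); t=o["ee_pos"]; Rc=R.from_euler('xyz',o["tcp_rot"],degrees=True)
print(t,o["tcp_rot"],o["opening"],o["wrist_force"].round(1),o["time"])
def pose(ax,az,th):
    a=np.radians(th); C=np.array([ax,0,az])/1e3+.045*np.array([np.cos(a),0,np.sin(a)])+.0052*np.array([-np.sin(a),0,np.cos(a)])
    rot=Rz*R.from_euler('y',-th,degrees=True)*R.from_euler('x',180,degrees=True)
    return H+Rz.apply(C),rot
for w in [(-20,45,18),(-20,15,18),(-20,6,18),(-30,4,18),(-39.5,2,18),(-41,2,13),(-43,1.5,8),(-44.5,1,3),(-45,.5,0)]:
    P,r=pose(*w); print(w,"lin cm",((P-t)*100).round(2),"rot",(r*Rc.inv()).as_rotvec().round(3))
# current A in holder frame
h=Rz.inv().apply(t-H)*1e3; print("tcp in holder mm",h.round(1),(Rz.inv()*Rc*R.from_euler('x',180,degrees=True)).as_euler('xyz',degrees=True).round(2))
E
python3 wp.py
```

```text
[0.53690675 0.22048765 0.12855353] [-1.79821294e+02  2.60832557e-03  2.22909399e+01] 0.04704132892543363 [ 0.4  1.  -0.8] 5.45
(-20, 45, 18) lin cm [-0.44  0.37 -5.27] rot [ 0.116 -0.292 -0.006]
(-20, 15, 18) lin cm [-0.44  0.37 -8.27] rot [ 0.116 -0.292 -0.006]
(-20, 6, 18) lin cm [-0.44  0.37 -9.17] rot [ 0.116 -0.292 -0.006]
(-30, 4, 18) lin cm [-1.36 -0.01 -9.37] rot [ 0.116 -0.292 -0.006]
(-39.5, 2, 18) lin cm [-2.24 -0.37 -9.57] rot [ 0.116 -0.292 -0.006]
(-41, 2, 13) lin cm [-2.25 -0.37 -9.94] rot [ 0.083 -0.211 -0.005]
(-43, 1.5, 8) lin cm [ -2.32  -0.4  -10.36] rot [ 0.05  -0.131 -0.005]
(-44.5, 1, 3) lin cm [ -2.39  -0.42 -10.8 ] rot [ 0.017 -0.05  -0.005]
(-45, 0.5, 0) lin cm [ -2.4   -0.43 -11.09] rot [-0.003 -0.001 -0.005]
tcp in holder mm [ 23.9  -5.  116.6] [0.18 0.   0.29]
```

Call:
{"api": "play_rows", "payload": {
  "targets": [
    {"linear": [-0.2,0.2,-1],"delta_rot": [0.04,-0.1,-0.003],"grip": 255},
    {"linear": [-0.4,0.37,-2],"delta_rot": [0.08,-0.2,-0.006],"grip": 255},
    {"linear": [-0.44,0.37,-3.5],"delta_rot": [0.116,-0.292,-0.006],"grip": 255},
    {"linear": [-0.44,0.37,-5.3],"delta_rot": [0.116,-0.292,-0.006],"grip": 255},
    {"linear": [-0.44,0.37,-5.3],"delta_rot": [0.116,-0.292,-0.006],"grip": 255},
    {"linear": [-0.44,0.37,-5.3],"delta_rot": [0.116,-0.292,-0.006],"grip": 255},
    {"linear": [-0.44,0.37,-5.3],"delta_rot": [0.116,-0.292,-0.006],"grip": 255}
  ]
}}

```text
time: 6.15
ee_pos: [0.5352, 0.221, 0.0772]
tcp_rot: [-179.9, -18.1, 22.5]
wrist_force: [0.9, 0.9, -1.4]
opening: 0.047
grasp_force: 52.4
```

```bash
python3 wp.py; python3 m.py
```

```text
[0.53519616 0.22100412 0.07716343] [-179.92299666  -18.09114983   22.45108856] 0.04698300056537583 [ 0.9  0.9 -1.4] 6.15
(-20, 45, 18) lin cm [-0.26  0.31 -0.13] rot [-0.002  0.001 -0.008]
(-20, 15, 18) lin cm [-0.26  0.31 -3.13] rot [-0.002  0.001 -0.008]
(-20, 6, 18) lin cm [-0.26  0.31 -4.03] rot [-0.002  0.001 -0.008]
(-30, 4, 18) lin cm [-1.19 -0.06 -4.23] rot [-0.002  0.001 -0.008]
(-39.5, 2, 18) lin cm [-2.07 -0.42 -4.43] rot [-0.002  0.001 -0.008]
(-41, 2, 13) lin cm [-2.07 -0.42 -4.8 ] rot [-0.035  0.082 -0.008]
(-43, 1.5, 8) lin cm [-2.15 -0.45 -5.23] rot [-0.068  0.163 -0.008]
(-44.5, 1, 3) lin cm [-2.21 -0.47 -5.66] rot [-0.101  0.243 -0.008]
(-45, 0.5, 0) lin cm [-2.23 -0.48 -5.95] rot [-0.121  0.292 -0.008]
tcp in holder mm [22.5 -3.9 65.2] [  0.08 -18.09   0.45]
[0.53519616 0.22100412 0.07716343] [-179.92299666  -18.09114983   22.45108856] 0.04698300056537583 52.43263006210327 [ 0.91354479  0.86123044 -1.37431728]
scene 0.68 940 zt 0.10750466304549962 -0.0007288381697065915 ((509.0931091308594, 196.97373962402344), (164.87686157226562, 60.32441711425781), 36.121334075927734) top ((552.8955078125, 229.845947265625), (40.90743637084961, 47.633338928222656), 23.14497184753418)
```

View pics/sceneb.png

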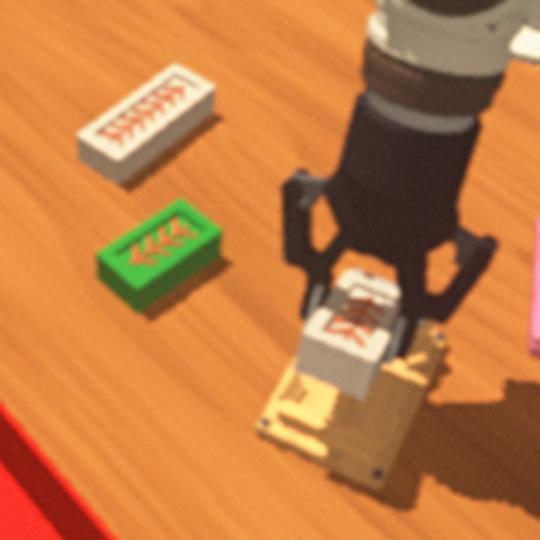

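Call:
{"api": "play_rows", "payload": {
  "targets": [
    {"linear": [-0.26,0.31,0],"delta_rot": [-0.002,0.001,-0.008],"grip": 255},
    {"linear": [-0.26,0.31,0],"delta_rot": [-0.002,0.001,-0.008],"grip": 255},
    {"linear": [-0.26,0.31,-1],"delta_rot": [-0.002,0.001,-0.008],"grip": 255},
    {"linear": [-0.26,0.31,-1.5],"delta_rot": [-0.002,0.001,-0.008],"grip": 255},
    {"linear": [-0.26,0.31,-1.5],"delta_rot": [-0.002,0.001,-0.008],"grip": 255},
    {"linear": [-0.26,0.31,-1.5],"delta_rot": [-0.002,0.001,-0.008],"grip": 255}
  ]
}}

```text
time: 6.95
ee_pos: [0.5328, 0.2197, 0.0602]
tcp_rot: [-179.9, -17.9, 22.4]
wrist_force: [-0.2, -1.1, -1.0]
opening: 0.0467
grasp_force: 52.4
```

```bash
python3 wp.py
```

```text
[0.53284549 0.21974092 0.06016506] [-179.93886424  -17.869588     22.43095941] 0.04674685119392196 [-0.2 -1.1 -1. ] 6.95
(-20, 45, 18) lin cm [-0.03  0.44  1.57] rot [-0.    -0.002 -0.008]
(-20, 15, 18) lin cm [-0.03  0.44 -1.43] rot [-0.    -0.002 -0.008]
(-20, 6, 18) lin cm [-0.03  0.44 -2.33] rot [-0.    -0.002 -0.008]
(-30, 4, 18) lin cm [-0.96  0.07 -2.53] rot [-0.    -0.002 -0.008]
(-39.5, 2, 18) lin cm [-1.84 -0.29 -2.73] rot [-0.    -0.002 -0.008]
(-41, 2, 13) lin cm [-1.84 -0.29 -3.1 ] rot [-0.033  0.078 -0.008]
(-43, 1.5, 8) lin cm [-1.92 -0.32 -3.53] rot [-0.066  0.159 -0.008]
(-44.5, 1, 3) lin cm [-1.98 -0.35 -3.96] rot [-0.099  0.24  -0.008]
(-45, 0.5, 0) lin cm [-1.99 -0.35 -4.25] rot [-0.119  0.288 -0.008]
tcp in holder mm [19.8 -4.2 48.2] [  0.06 -17.87   0.43]
```

Call:
{"api": "play_rows", "payload": {
  "targets": [
    {"linear": [0,0.4,0],"delta_rot": [0,0,0],"grip": 255},
    {"linear": [0,0.4,0],"delta_rot": [0,0,0],"grip": 255},
    {"linear": [0,0.4,0],"delta_rot": [0,0,0],"grip": 255}
  ]
}}

```text
time: 7.25
ee_pos: [0.5339, 0.2222, 0.0608]
tcp_rot: [-179.9, -17.9, 22.6]
wrist_force: [0.7, 0.2, -1.2]
opening: 0.0469
grasp_force: 52.4
```

```bash
python3 wp.py; python3 -c "
from h import *
for i in range(3):
  o=bot.get_obs();print(o['ee_pos'],o['q'],o['qd'].round(2));bot.camera('top')"
```

```text
[0.53391447 0.2221838  0.06077869] [-179.90735588  -17.92362723   22.59867793] 0.04686590274665354 [ 0.7  0.2 -1.2] 7.25
(-20, 45, 18) lin cm [-0.14  0.2   1.51] rot [-0.001 -0.002 -0.011]
(-20, 15, 18) lin cm [-0.14  0.2  -1.49] rot [-0.001 -0.002 -0.011]
(-20, 6, 18) lin cm [-0.14  0.2  -2.39] rot [-0.001 -0.002 -0.011]
(-30, 4, 18) lin cm [-1.06 -0.18 -2.59] rot [-0.001 -0.002 -0.011]
(-39.5, 2, 18) lin cm [-1.94 -0.54 -2.79] rot [-0.001 -0.002 -0.011]
(-41, 2, 13) lin cm [-1.95 -0.54 -3.16] rot [-0.034  0.079 -0.011]
(-43, 1.5, 8) lin cm [-2.02 -0.57 -3.59] rot [-0.067  0.16  -0.011]
(-44.5, 1, 3) lin cm [-2.09 -0.59 -4.02] rot [-0.1    0.24  -0.011]
(-45, 0.5, 0) lin cm [-2.1  -0.6  -4.31] rot [-0.12   0.289 -0.011]
tcp in holder mm [21.7 -2.3 48.8] [  0.09 -17.92   0.6 ]
[0.53391447 0.2221838  0.06077869] [ 2.25395866e+01 -8.61512381e+00 -2.43693822e+01  5.63222142e+01
  1.10829388e-01  1.79943776e+02] [-0.06  0.02 -0.17  0.04 -0.08  0.04]
[0.53387773 0.22209522 0.06072631] [ 2.25348343e+01 -8.61615825e+00 -2.43742388e+01  5.63258760e+01
  1.06855718e-01  1.79941851e+02] [ 0.02 -0.07 -0.09  0.07 -0.04 -0.06]
[0.53384769 0.22212181 0.06068733] [ 2.25372287e+01 -8.61688443e+00 -2.43790966e+01  5.63223905e+01
  1.09248955e-01  1.79944656e+02] [-0.03 -0.02 -0.1  -0.08 -0.05 -0.05]
```

```bash
sed -i "s/    rot=Rz\*/    rot=R.from_euler('z',23.3,degrees=True)*/" wp.py; python3 wp.py
```

```text
[0.53382328 0.22208303 0.06064937] [-179.90753531  -17.91115934   22.59078587] 0.047300269471116964 [ 0.4  0.3 -1.4] 7.4
(-20, 45, 18) lin cm [-0.13  0.21  1.52] rot [-0.001 -0.002  0.012]
(-20, 15, 18) lin cm [-0.13  0.21 -1.48] rot [-0.001 -0.002  0.012]
(-20, 6, 18) lin cm [-0.13  0.21 -2.38] rot [-0.001 -0.002  0.012]
(-30, 4, 18) lin cm [-1.05 -0.17 -2.58] rot [-0.001 -0.002  0.012]
(-39.5, 2, 18) lin cm [-1.94 -0.52 -2.78] rot [-0.001 -0.002  0.012]
(-41, 2, 13) lin cm [-1.94 -0.53 -3.15] rot [-0.035  0.078  0.012]
(-43, 1.5, 8) lin cm [-2.01 -0.56 -3.57] rot [-0.069  0.159  0.012]
(-44.5, 1, 3) lin cm [-2.08 -0.58 -4.01] rot [-0.103  0.239  0.012]
(-45, 0.5, 0) lin cm [-2.09 -0.59 -4.29] rot [-0.123  0.287  0.012]
tcp in holder mm [21.6 -2.4 48.6] [  0.09 -17.91   0.59]
```

Call:
{"api": "play_rows", "payload": {
  "targets": [
    {"linear": [-0.13,0.21,0],"delta_rot": [0,-0.002,0.015],"grip": 255},
    {"linear": [-0.13,0.21,0],"delta_rot": [0,-0.002,0.015],"grip": 255},
    {"linear": [-0.13,0.21,0],"delta_rot": [0,-0.002,0.015],"grip": 255},
    {"linear": [-0.13,0.21,0],"delta_rot": [0,-0.002,0.015],"grip": 255}
  ]
}}

```text
time: 7.8
ee_pos: [0.5325, 0.2242, 0.0606]
tcp_rot: [-180.0, -18.0, 23.5]
wrist_force: [-0.7, -0.0, -0.7]
opening: 0.0473
grasp_force: 52.4
```

```bash
python3 wp.py; python3 -c "
from h import *
print(bot.get_obs()['q'])"
```

```text
[0.53245912 0.22415359 0.0605503 ] [-179.95693339  -18.00917157   23.46722484] 0.04730817399183156 [-0.7 -0.  -0.7] 7.8
(-20, 45, 18) lin cm [ 0.01 -0.    1.53] rot [-0.001 -0.    -0.003]
(-20, 15, 18) lin cm [ 0.01 -0.   -1.47] rot [-0.001 -0.    -0.003]
(-20, 6, 18) lin cm [ 0.01 -0.   -2.37] rot [-0.001 -0.    -0.003]
(-30, 4, 18) lin cm [-0.92 -0.38 -2.57] rot [-0.001 -0.    -0.003]
(-39.5, 2, 18) lin cm [-1.8  -0.73 -2.77] rot [-0.001 -0.    -0.003]
(-41, 2, 13) lin cm [-1.8  -0.73 -3.14] rot [-0.035  0.08  -0.003]
(-43, 1.5, 8) lin cm [-1.88 -0.76 -3.56] rot [-0.07   0.16  -0.003]
(-44.5, 1, 3) lin cm [-1.94 -0.79 -4.  ] rot [-0.105  0.24  -0.003]
(-45, 0.5, 0) lin cm [-1.96 -0.8  -4.29] rot [-0.125  0.288 -0.003]
tcp in holder mm [21.1  0.  48.6] [  0.04 -18.01   1.47]
[ 22.69028424  -8.77038111 -24.55302514  56.2102886    0.2832625
 179.26111716]
```

Exactly on target now. Descend and tuck.

Call:
{"api": "play_rows", "payload": {
  "targets": [
    {"linear": [0,0,-0.6],"delta_rot": [0,0,0],"grip": 255},
    {"linear": [0,0,-1.2],"delta_rot": [0,0,0],"grip": 255},
    {"linear": [0,0,-1.8],"delta_rot": [0,0,0],"grip": 255},
    {"linear": [0,0,-2.2],"delta_rot": [0,0,0],"grip": 255},
    {"linear": [0,0,-2.37],"delta_rot": [0,0,0],"grip": 255},
    {"linear": [0,0,-2.37],"delta_rot": [0,0,0],"grip": 255},
    {"linear": [0,0,-2.37],"delta_rot": [0,0,0],"grip": 255}
  ]
}}

```text
time: 8.5
ee_pos: [0.5326, 0.2242, 0.037]
tcp_rot: [-180.0, -18.0, 23.5]
wrist_force: [0.4, -0.1, -1.1]
opening: 0.047
grasp_force: 52.4
```

```bash
python3 wp.py
```

```text
[0.53258768 0.22422962 0.03704598] [-179.95406453  -18.02467655   23.46807822] 0.04700976664122191 [ 0.4 -0.1 -1.1] 8.5
(-20, 45, 18) lin cm [-0.   -0.01  3.88] rot [-0.001  0.    -0.003]
(-20, 15, 18) lin cm [-0.   -0.01  0.88] rot [-0.001  0.    -0.003]
(-20, 6, 18) lin cm [-0.   -0.01 -0.02] rot [-0.001  0.    -0.003]
(-30, 4, 18) lin cm [-0.93 -0.38 -0.22] rot [-0.001  0.    -0.003]
(-39.5, 2, 18) lin cm [-1.81 -0.74 -0.42] rot [-0.001  0.    -0.003]
(-41, 2, 13) lin cm [-1.81 -0.74 -0.79] rot [-0.036  0.08  -0.003]
(-43, 1.5, 8) lin cm [-1.89 -0.77 -1.21] rot [-0.07   0.16  -0.003]
(-44.5, 1, 3) lin cm [-1.95 -0.8  -1.65] rot [-0.105  0.24  -0.003]
(-45, 0.5, 0) lin cm [-1.97 -0.8  -1.93] rot [-0.126  0.288 -0.003]
tcp in holder mm [21.3  0.1 25. ] [  0.05 -18.02   1.47]
```

Call:
{"api": "play_rows", "payload": {
  "targets": [
    {"linear": [-0.47,-0.19,-0.11],"delta_rot": [0,0,0],"grip": 255},
    {"linear": [-0.93,-0.38,-0.22],"delta_rot": [0,0,0],"grip": 255},
    {"linear": [-1.3,-0.53,-0.3],"delta_rot": [0,0,0],"grip": 255},
    {"linear": [-1.6,-0.65,-0.37],"delta_rot": [0,0,0],"grip": 255},
    {"linear": [-1.81,-0.74,-0.42],"delta_rot": [0,0,0],"grip": 255},
    {"linear": [-1.81,-0.74,-0.42],"delta_rot": [0,0,0],"grip": 255},
    {"linear": [-1.81,-0.74,-0.42],"delta_rot": [0,0,0],"grip": 255}
  ]
}}

```text
time: 9.2
ee_pos: [0.5144, 0.2168, 0.0328]
tcp_rot: [-180.0, -18.0, 23.5]
wrist_force: [-0.3, 1.3, -1.1]
opening: 0.047
grasp_force: 52.4
```

```bash
python3 wp.py; python3 m.py
```

```text
[0.51444426 0.21680313 0.03275869] [-179.95500863  -18.02481617   23.46924573] 0.04696894284387085 [-0.3  1.3 -1.1] 9.2
(-20, 45, 18) lin cm [1.81 0.73 4.31] rot [-0.001  0.    -0.003]
(-20, 15, 18) lin cm [1.81 0.73 1.31] rot [-0.001  0.    -0.003]
(-20, 6, 18) lin cm [1.81 0.73 0.41] rot [-0.001  0.    -0.003]
(-30, 4, 18) lin cm [0.88 0.36 0.21] rot [-0.001  0.    -0.003]
(-39.5, 2, 18) lin cm [0.   0.   0.01] rot [-0.001  0.    -0.003]
(-41, 2, 13) lin cm [ 0.    0.   -0.36] rot [-0.036  0.08  -0.003]
(-43, 1.5, 8) lin cm [-0.08 -0.03 -0.78] rot [-0.07   0.16  -0.003]
(-44.5, 1, 3) lin cm [-0.14 -0.05 -1.22] rot [-0.105  0.24  -0.003]
(-45, 0.5, 0) lin cm [-0.15 -0.06 -1.51] rot [-0.126  0.288 -0.003]
tcp in holder mm [ 1.7 -0.  20.8] [  0.04 -18.02   1.47]
[0.51444426 0.21680313 0.03275869] [-179.95500863  -18.02481617   23.46924573] 0.04696894284387085 52.42952585220337 [-0.291554    1.3287453  -1.14930951]
scene 0.97 800 zt 0.06379401214218483 0.01229053346335185 ((513.95654296875, 218.07205200195312), (87.25878143310547, 47.988616943359375), 23.704116821289062) top ((533.3609619140625, 226.6145477294922), (36.465362548828125, 47.842044830322266), 22.93328094482422)
```

View pics/sceneb.png

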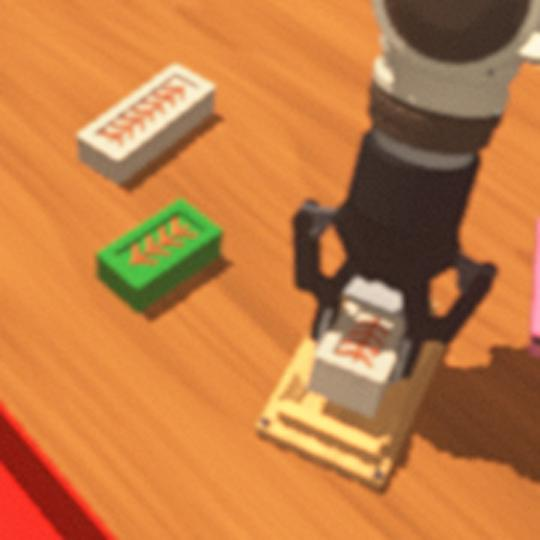

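The mould's lower end is under the lip with no contact force, and its raised end (around px 350,400) is inside the low wall. Next I rock it down.

Call:
{"api": "play_rows", "payload": {
  "targets": [
    {"linear": [0,0,-0.18],"delta_rot": [-0.018,0.04,0],"grip": 255},
    {"linear": [0,0,-0.36],"delta_rot": [-0.035,0.08,0],"grip": 255},
    {"linear": [-0.04,-0.02,-0.57],"delta_rot": [-0.053,0.12,0],"grip": 255},
    {"linear": [-0.08,-0.03,-0.78],"delta_rot": [-0.07,0.16,0],"grip": 255},
    {"linear": [-0.11,-0.04,-1.0],"delta_rot": [-0.088,0.2,0],"grip": 255},
    {"linear": [-0.14,-0.05,-1.22],"delta_rot": [-0.105,0.24,0],"grip": 255},
    {"linear": [-0.15,-0.06,-1.4],"delta_rot": [-0.118,0.27,0],"grip": 255},
    {"linear": [-0.15,-0.06,-1.5],"delta_rot": [-0.125,0.288,0],"grip": 255},
    {"linear": [-0.15,-0.06,-1.5],"delta_rot": [-0.125,0.288,0],"grip": 255},
    {"linear": [-0.15,-0.06,-1.5],"delta_rot": [-0.125,0.288,0],"grip": 255}
  ]
}}

```text
time: 10.4
ee_pos: [0.5132, 0.2163, 0.0177]
tcp_rot: [-180.0, -0.1, 23.5]
wrist_force: [0.6, -0.1, -1.1]
opening: 0.0474
grasp_force: 52.6
```

```bash
python3 wp.py|tail -2; python3 m.py
```

```text
(-45, 0.5, 0) lin cm [-0.03 -0.01  0.  ] rot [-0.001  0.001 -0.003]
tcp in holder mm [ 0.3 -0.1  5.7] [ 0.05 -0.06  1.46]
[0.51321393 0.2162712  0.0176895 ] [-1.79953308e+02 -6.49328958e-02  2.34638282e+01] 0.047395555021525954 52.64167070388794 [ 0.6298876  -0.13500037 -1.0882358 ]
scene 0.96 731 zt 0.04235599247304411 0.015504189595688 ((520.5079956054688, 221.2691650390625), (78.74345397949219, 47.20833206176758), 23.832990646362305) top ((519.2354736328125, 220.70751953125), (76.34172058105469, 46.05740737915039), 25.139360427856445)
```

View pics/sceneb.png

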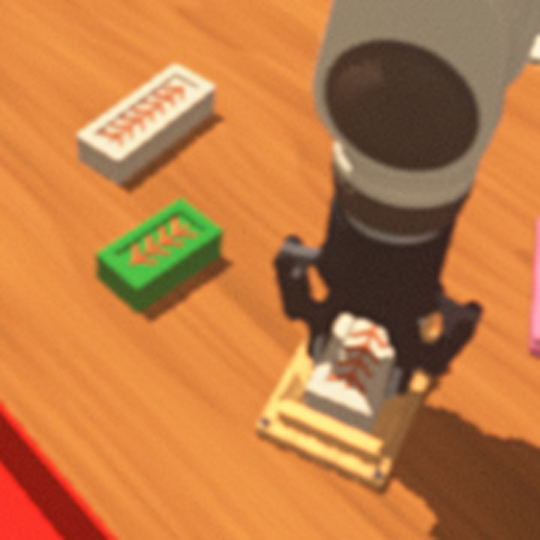

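The mould lies flat in the pocket behind the low wall (around px 350,370), with its top at 42 mm as expected. Next I release it, lift, and check.

Call:
{"api": "play_rows", "payload": {
  "targets": [
    {"linear": [0,0,0],"grip": 100,"delta_rot": [0,0,0]},
    {"linear": [0,0,0],"grip": 60,"delta_rot": [0,0,0]},
    {"linear": [0,0,0],"grip": 40,"delta_rot": [0,0,0]},
    {"linear": [0,0,0],"grip": 40,"delta_rot": [0,0,0]},
    {"linear": [0,0,0],"grip": 40,"delta_rot": [0,0,0]},
    {"linear": [0,0,0],"grip": 40,"delta_rot": [0,0,0]}
  ]
}}

```text
time: 11.2
ee_pos: [0.5129, 0.2162, 0.0177]
tcp_rot: [-180.0, -0.0, 23.5]
wrist_force: [-0.0, 0.6, -0.1]
opening: 0.0722
grasp_force: 0.0
```

Call:
{"api": "play_rows", "payload": {
  "targets": [
    {"linear": [0,0,1.5],"grip": 40,"delta_rot": [0,0,0]},
    {"linear": [0,0,4],"grip": 40,"delta_rot": [0,0,0]},
    {"linear": [0,0,8],"grip": 40,"delta_rot": [0,0,0]},
    {"linear": [0,0,12],"grip": 40,"delta_rot": [0,0,0]},
    {"linear": [0,-4,16],"grip": 40,"delta_rot": [0,0,0]},
    {"linear": [0,-8,18],"grip": 40,"delta_rot": [0,0,0]},
    {"linear": [0,-12,18],"grip": 40,"delta_rot": [0,0,0]},
    {"linear": [0,-16,18],"grip": 40,"delta_rot": [0,0,0]},
    {"linear": [0,-18,18],"grip": 40,"delta_rot": [0,0,0]},
    {"linear": [0,-18,18],"grip": 40,"delta_rot": [0,0,0]}
  ]
}}

```text
time: 12.2
ee_pos: [0.5129, 0.034, 0.1991]
tcp_rot: [-180.0, -0.1, 23.3]
wrist_force: [0.7, 1.1, 0.2]
opening: 0.0723
grasp_force: 0.0
```

Run:
```python
from h import *
o=bot.get_obs(); print(o["ee_pos"],o["wrist_force"])
for n in("scene","top"):
    p=bot.camera(n); w=cloud(p)
    for t in("mould","long_mould","short_mould"):
        for d in bot.trace(p,t):
            if d["conf"]<.5: continue
            q=w[d["pixels"]]; q=q[~np.isnan(q[:,0])]; zt=np.percentile(q[:,2],70); s=q[abs(q[:,2]-zt)<.004]
            if len(s)<10: continue
            r=cv2.minAreaRect((s[:,:2]*1000).astype(np.float32))
            A=np.c_[s[:,:2],np.ones(len(s))]; c=np.linalg.lstsq(A,s[:,2],rcond=None)[0]
            print(n,t,zt.round(4),np.round(r[0],1),np.round(r[1],1),round(r[2],1),"slope",c[:2].round(3))
    im=p["color"]
    if n=="scene": cv2.imwrite("pics/end.png",cv2.resize(im[190:310,240:400,::-1],None,fx=4,fy=4,interpolation=2))
```

```text
[0.51285709 0.03396119 0.19906052] [0.70978354 1.13484377 0.23946837]
scene mould 0.042 [513.5 218.2] [87.5 47.7] 23.4 slope [0.008 0.007]
scene mould 0.029 [ 669.1 -241.1] [91.2 52.4] 0.3 slope [ 0.001 -0.002]
scene mould 0.0296 [546.5  39.9] [93.2 50.4] 2.5 slope [-0.001 -0.004]
scene long_mould 0.0292 [457.3 -85.9] [129.5  50.4] 9.4 slope [0.002 0.005]
scene short_mould 0.0292 [ 549.5 -271.6] [51.5 57.2] 71.0 slope [0.007 0.005]
top mould 0.042 [518.4 218.3] [75.  48.5] 22.9 slope [0.008 0.016]
top mould 0.0302 [ 669.6 -242.8] [91.1 48.7] 0.5 slope [ 0.002 -0.004]
top long_mould 0.0302 [457.3 -88.5] [130.2  48.4] 9.5 slope [-0.001  0.007]
top short_mould 0.0305 [ 549.5 -274.5] [48.5 59.3] 71.9 slope [0.002 0.004]
```

View pics/end.png

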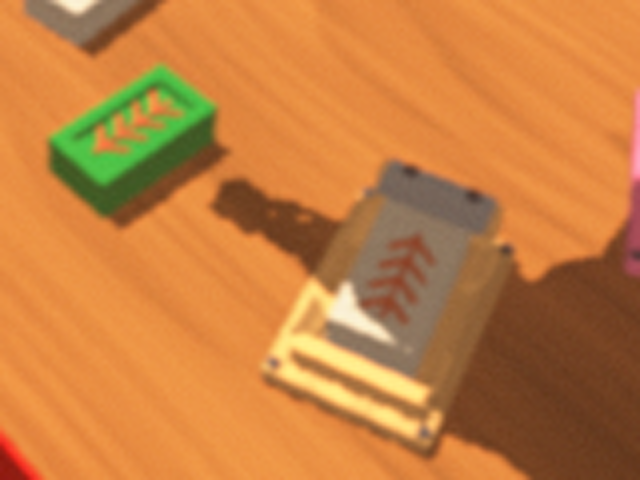

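The mould is seated flat and centred at the lip (around px 400,280), the arm is clear of it, and the other two moulds haven't moved.

```bash
python3 -c "
from workcell import bot
print(bot.job_done())"
```

```text
the job is handed in; nothing more can be done
None
```

The middle-length mould is seated flat in the wooden holder under the steel lip and released, the long and short moulds stayed where they were, and the job is handed in; no verdict came back.

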